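# Sort the carver's bench into its trays

### The job

Clear the middle of the bench by sorting what lies there: lay both wood offcuts flat, side by side and lengthwise, in the large tray, put the cork sanding block lengthwise in the narrow tray, and stand the egg cup upright in the round stand. Everything must lie on the tray floors within the lips and be let go; leave the blue oval tin where it is.

Things in the scene. Friction and masses are not known exactly. Their poses are not given: they have to be found in the camera images.
- offcut_tan: split wood offcut, tan-coloured, irregular stick 30 x 118 x 17 mm, lying flat; loose, about 40 g. Origin: centre of its underside; x across its 30 mm width (grasp across it), y along its length, z up
- offcut_grey: split wood offcut, dark grey-brown, irregular, shorter and thicker: 38 x 83 x 23 mm, lying flat; loose, about 50 g. Origin: centre of its underside; x across its 38 mm width (grasp across it), y along its length, z up
- cork_block: sanding block, a plain light-brown rectangular block 56 x 100 x 28 mm; loose, about 90 g. Origin: centre of its underside; x across its 56 mm width (grasp across it), y along its length, z up
- cup: turned reddish-brown wooden egg cup, standing: 48 mm across the rim, 57 mm tall, foot 44 mm across; loose, about 30 g. Origin: centre of its underside, z up along its axis
- scrap_tray: large low wooden tray, open above, fixed to the bench: outside 128 x 158 mm, inside 116 x 146 mm, floor 10 mm above the bench, lip 6 mm thick and 6 mm above the floor (16 mm above the bench). Origin: centre of its underside on the bench; x along the short side, y along the long side. The two offcuts belong here side by side, each along y, centred about 28 mm either side of the tray's long centre line
- block_tray: narrow low wooden tray, open above, fixed to the bench: outside 92 x 136 mm, inside 80 x 124 mm, floor 10 mm above the bench, lip 6 mm thick and 6 mm above the floor (16 mm above the bench). Origin: centre of its underside on the bench; x along the short side, y along the long side. The sanding block belongs here, its length along y
- cup_stand: round wooden stand like a low dish, fixed to the bench: 84 mm outside, 72 mm inside the rim, floor 10 mm above the bench, rim 6 mm above the floor (16 mm above the bench). Origin: centre of its underside on the bench. The egg cup belongs in it
- tin: blue oval tin, 54 x 74 x 27 mm, loose; to be left where it is. Origin: centre of its underside

How it is judged:
At the end, for the whole second after the job is handed in: Offcuts flat on the large tray's floor within its lip, within 0.5 rad of its length; block flat in the narrow tray, within 16 mm of its centre and 0.4 rad of its length; cup upright in the stand, within 17 mm of its centre. Undersides below 14.5 mm, tilt under 0.12 rad, at rest (x of offcut_tan in the frame of scrap_tray between -0.048 and 0.048 m and y of offcut_tan in the frame of scrap_tray between -0.022 and 0.022 m and z of each of offcut_tan, offcut_grey in the frame of scrap_tray below 0.0145 m and angle between each of offcut_tan, offcut_grey, cork_block, cup's own z axis and vertical below 0.12 rad and x of offcut_grey in the frame of scrap_tray between -0.046 and 0.046 m and y of offcut_grey in the frame of scrap_tray between -0.04 and 0.04 m and x of cork_block in the frame of block_tray between -0.016 and 0.016 m and y of cork_block in the frame of block_tray between -0.016 and 0.016 m and z of cork_block in the frame of block_tray below 0.0145 m and angle between the y axis of cork_block and the y axis of block_tray, either way round below 0.4 rad and horizontal distance between cup and cup_stand below 0.017 m and z of cup in the frame of cup_stand below 0.0145 m and angle between the y axis of each of offcut_tan, offcut_grey and the y axis of scrap_tray, either way round below 0.5 rad and linear speed of each of offcut_tan, offcut_grey, cork_block, cup below 0.02 m/s); the robot touches nothing.
It fails at once if the tin is moved by more than 25 mm (distance of tin from where it was at the start of the episode above 0.025 m).
It also fails if it takes over 99 s, if anything falls off the work surface, if the arm or the gripper's body presses on something with over 40 N, if the wrist force passes 120 N, or if a joint passes its speed limit or range.

### The arm

A 7-joint arm with a two-finger parallel gripper is mounted at the origin on a cart in front of the work surface, level with it; the furniture and walls round the work are solid. World frame = base frame: x ahead of the robot, y to its left, z up, the work surface at z = 0. Lengths are in m, angles in rad, forces in N, time in s.
With the tool pointing down it reaches from about 0.425 to 0.925 m from the base axis. Payload 6.8 kg.
Tool frame: the origin (TCP) lies at the very end of the fingers, on their centre line; the grasp point (between the pads) lies 19 mm behind it; z points along the fingers, y is the line along which they close (so a half turn about z gives the same grasp; the last joint's range is limited). The gripper opens to 85 mm and grips with 20 to 120 N. Pads are 22 mm wide; open, the fingers measure 114 mm over their backs; the gripper's body (76 mm by 85 mm) begins 54 mm behind the grasp point. The pads swing forward as they close: fully open they stand 13 mm farther back than shut.
Start: joints at [1.164, 0.477, 0.022, 1.555, -0.011, 1.109, -0.083], TCP at [0.199, -0.645, 0.231] pointing down, gripper open.
Joint ranges: [-2.96, 2.96], [-0.34, 2.1], [-1.41, 1.46], [0.24, 2.44], [-1.37, 4.51], [0.17, 1.92], [-2.96, 2.96]. Speed limits (rad/s): [2.39, 2.39, 3.14, 3.14, 3.14, 3.14, 3.14].

### API

Orientations are given as a rotation vector (axis times angle).
In Python, from bench import r gives the robot as it stands.
- The arm moves only by the shell command python3 -m jog 'ROWS' [FORCE]. ROWS is JSON, a list of rows, each an object of numbers: "fingers": the finger opening in m, from 0 to 0.0854; "x", "y", "z": the shift along the tool's x, y, z in m; "rx", "ry", "rz": the turn, a rotation vector about the tool's x, y, z in degrees. In form: [{"fingers": .., "x": .., "y": .., "z": .., "rx": .., "ry": .., "rz": ..}, ...]. A call has 1 to 8 rows; each row shifts and turns the commanded pose from where the row before left it, along the tool's axes as they then stand; what a row does not reach is not made up. A row lasts 1/8 s, in which the tool goes at most 62.5 mm and 10.7 degrees, less where a joint would pass 70% of its speed; a pose out of reach is approached as far as the arm can. A call is refused whole if a number of a shift passes 0.0625 or a number of a turn 10.7, either way. A call with a gripper value outside its range is refused whole. The fingers move at their own pace and stop on an object; FORCE is the grip in N (left out, the last holds). Time passes only in rows, so rows that do not move let the fingers close. It gives the time, the measured TCP pose, the force, the opening and the grip force at its end, in the units of the state.
- r.get_obs(): the state, without advancing time (a new reading comes with each control period).
- r.grab_frame(name): name is "side" or "top" or "wrist"; returns (picture, depth): 420x560x3 uint8, red, green, blue; 420x560 float32, m along the optical axis (not along the pixel's ray), 0 where there is no reading.
- r.get_calibration(name): a dict with "mtx" (3x3 intrinsics, pixels), "extrinsics" (4x4, takes a point from camera to world coordinates). Camera axes: x right, y down, z forward; pixel columns grow to the right and rows downward; lengths in m; the calibration is good to about 2 mm. A picture is of the moment at which its call begins: read the wrist's pose just before it. get_calibration takes no time and is no camera call; for the wrist camera it gives the pose at the moment of the call.
- r.hand_in(): hands the job in; it is judged then, once.
Trained networks look in the newest picture that a camera, given by its name, has taken for a name from the list of things; names that differ only in an ending like _2 or _b are one class to them, and where a whole thing is asked for, a point or a joint stands for the part that bears it (a point fixed in the world has none). Each returns a list of dicts, best first, with "score" (0 to 1); they miss things now and then, are a little off and sometimes report something else, mostly with a low value. They report only what shows in the picture. A call takes as long as a camera call.
- r.search_frame(target, camera): "xyz" ([x, y, z] in m, in world coordinates, good to about 4 mm: the middle of the surface that is visible of it).
- r.landmark_of(target, camera): "xyz" ([x, y, z] in m, in world coordinates, good to about 4 mm: a listed point, or the origin of a listed thing).
The state is a dict: "clock": time; "joints": joint angles; "qvel": joint speeds; "tau": joint torques, N m; "tcp_pos": TCP position; "orientation": TCP orientation; "contact_force": force on the tool from outside, world axes, zero at the start; "moment": the same for the moment, N m; "grip_width": finger opening in m; "gripper_force": force on a finger pad.
Only numpy, scipy, OpenCV 4.12 (cv2) and the standard library are available. Lean on these libraries where they do the work, as an engineer would, in place of code of your own. Each camera call takes 0.05 s, during which the arm holds its last target. There are 200 camera calls.

## Working session

There is one attempt and no reset: what is moved stays moved. The work goes in short steps, Python scripts to look and compute and a shell command to move; the robot and the scene stay as the last step left them, time stands still between calls to the robot, and variables do not carry over. Pictures are saved under pics/ and viewed, at most 14 in all, crops included, and the job is handed in when it is done.

```bash
mkdir -p pics; ls; python3 - <<'E'
from bench import r
import cv2
for c in("top","side"):
    p,d=r.grab_frame(c); cv2.imwrite(f"pics/{c}0.png",p[:,:,::-1])
    for n in "offcut_tan offcut_grey cork_block cup scrap_tray block_tray cup_stand tin".split():
        print(c,n,[( [round(v,3) for v in e["xyz"]],round(e["score"],2)) for e in r.landmark_of(n,c)[:2]])
o=r.get_obs();print(o["clock"],o["tcp_pos"],o["orientation"])
E
```

```text
pics
top offcut_tan [([0.407, -0.21, 0.004], 0.74)]
top offcut_grey [([0.515, -0.268, -0.004], 0.81)]
top cork_block [([0.427, -0.083, 0.002], 0.78), ([0.525, -0.037, -0.002], 0.43)]
top cup [([0.525, -0.037, 0.0], 0.67)]
top scrap_tray [([0.556, -0.42, -0.001], 0.75)]
top block_tray [([0.448, 0.056, -0.003], 0.94)]
top cup_stand [([0.64, -0.135, -0.003], 0.87)]
top tin [([0.59, 0.187, -0.002], 0.66)]
side offcut_tan [([0.404, -0.214, 0.001], 0.83)]
side offcut_grey [([0.516, -0.277, -0.002], 0.73)]
side cork_block [([0.426, -0.086, -0.0], 0.86)]
side cup [([0.529, -0.041, 0.003], 0.7)]
side scrap_tray [([0.556, -0.422, 0.004], 0.58)]
side block_tray [([0.452, 0.062, 0.001], 0.67)]
side cup_stand [([0.644, -0.133, -0.002], 0.61)]
side tin [([0.589, 0.188, 0.002], 0.93)]
0.9 [ 0.19872296 -0.64510528  0.23131584] [3.10656551e+00 4.67587993e-01 2.78107373e-05]
```

View pics/top0.png

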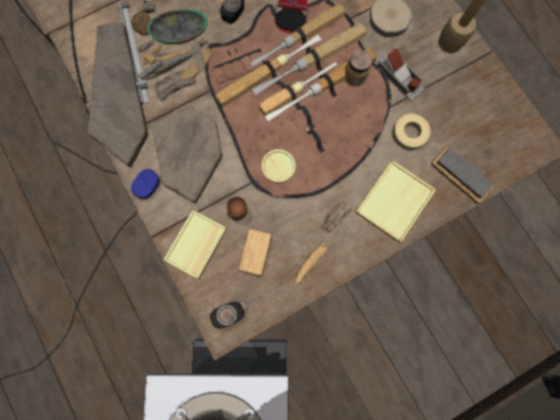

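View pics/side0.png

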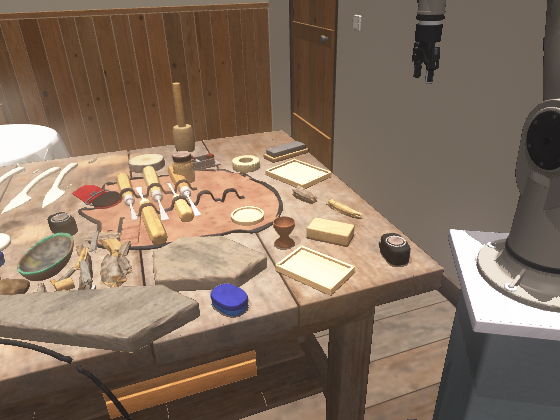

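```bash
cat > h.py <<'E'
from bench import r
import cv2, numpy as np
from scipy.spatial.transform import Rotation as R
def cloud(c):
    p,d=r.grab_frame(c); k=r.get_calibration(c); M=k["mtx"];T=np.array(k["extrinsics"])
    v,u=np.indices(d.shape); P=np.stack([(u-M[0][2])/M[0][0]*d,(v-M[1][2])/M[1][1]*d,d],-1)
    return p,d,P@T[:3,:3].T+T[:3,3]
def rect(W,d,xy,rad,zlo,zhi,mask=None):
    m=(d>0)&(np.hypot(W[...,0]-xy[0],W[...,1]-xy[1])<rad)&(W[...,2]>zlo)&(W[...,2]<zhi)
    if mask is not None: m&=mask
    n,l,s,_=cv2.connectedComponentsWithStats(m.astype(np.uint8))
    if n<2: return None
    m=l==1+np.argmax(s[1:,4]); q=W[m]
    (cx,cy),(w,h),a=cv2.minAreaRect((q[:,:2]*1000).astype(np.float32))
    if w>h: w,h,a=h,w,a+90       # a: angle of short side
    yaw=(a+90)%180               # long axis, deg from world x
    return dict(c=(round(cx),round(cy)),short=round(w),long=round(h),longyaw=round(yaw),z=np.round(np.percentile(q[:,2],[5,50,95])*1000),n=int(m.sum()))
E
python3 - <<'E'
from h import *
for c in("top","side"):
    p,d,W=cloud(c)
    hs=cv2.cvtColor(p,cv2.COLOR_RGB2HSV)
    for n,xy,rad,lo,hi in [("tan",(.406,-.212),.08,.009,.03),("grey",(.515,-.272),.06,.01,.035),("cork",(.427,-.084),.07,.014,.04),("cup",(.527,-.039),.045,.02,.07),("scrap",(.556,-.421),.12,.006,.03),("btray",(.45,.059),.085,.006,.03),("stand",(.642,-.134),.06,.006,.03)]:
        print(c,n,rect(W,d,xy,rad,lo,hi))
k=r.get_calibration("wrist");print(R.from_rotvec(r.get_obs()["orientation"]).as_matrix().round(2));print(np.round(k["extrinsics"],2))
E
```

```text
top tan {'c': (402, -211), 'short': 24, 'long': 114, 'longyaw': 139, 'z': array([10., 15., 18.]), 'n': 384}
top grey {'c': (513, -273), 'short': 35, 'long': 82, 'longyaw': 133, 'z': array([13., 19., 24.]), 'n': 412}
top cork {'c': (425, -84), 'short': 55, 'long': 100, 'longyaw': 166, 'z': array([26., 30., 33.]), 'n': 1022}
top cup {'c': (525, -41), 'short': 46, 'long': 47, 'longyaw': 6, 'z': array([33., 42., 58.]), 'n': 349}
top scrap {'c': (552, -421), 'short': 130, 'long': 160, 'longyaw': 144, 'z': array([ 8., 11., 18.]), 'n': 3424}
top btray {'c': (444, 58), 'short': 94, 'long': 136, 'longyaw': 152, 'z': array([ 8., 12., 18.]), 'n': 2269}
top stand {'c': (642, -134), 'short': 116, 'long': 117, 'longyaw': 15, 'z': array([ 6., 10., 18.]), 'n': 1295}
side tan {'c': (406, -207), 'short': 23, 'long': 115, 'longyaw': 141, 'z': array([10., 13., 15.]), 'n': 162}
side grey {'c': (520, -280), 'short': 45, 'long': 98, 'longyaw': 119, 'z': array([10., 16., 21.]), 'n': 178}
side cork {'c': (427, -78), 'short': 60, 'long': 101, 'longyaw': 166, 'z': array([16., 27., 29.]), 'n': 725}
side cup {'c': (527, -38), 'short': 48, 'long': 50, 'longyaw': 76, 'z': array([29., 46., 56.]), 'n': 344}
side scrap {'c': (560, -411), 'short': 150, 'long': 164, 'longyaw': 144, 'z': array([ 7.,  9., 15.]), 'n': 1025}
side btray {'c': (446, 62), 'short': 95, 'long': 138, 'longyaw': 153, 'z': array([ 7.,  9., 15.]), 'n': 2007}
side stand {'c': (639, -134), 'short': 83, 'long': 84, 'longyaw': 89, 'z': array([ 7., 10., 15.]), 'n': 507}
[[ 0.96  0.29  0.  ]
 [ 0.29 -0.96 -0.  ]
 [ 0.    0.   -1.  ]]
[[ 0.29 -0.92 -0.25  0.26]
 [-0.96 -0.28 -0.08 -0.63]
 [-0.    0.26 -0.97  0.37]
 [ 0.    0.    0.    1.  ]]
```

```bash
cat >> h.py <<'E'
def go(x,y,z,yaw=None):
    o=r.get_obs(); T=R.from_rotvec(o["orientation"]); m=T.as_matrix(); a=np.degrees(np.arctan2(m[1,0],m[0,0]))
    yaw=a if yaw is None else yaw
    rz=-((yaw-a+180)%360-180)
    dw=np.array([x,y,z])-o["tcp_pos"]
    f=lambda t:np.round((t.inv().apply(dw))*1000,1)
    print("t",round(o["clock"],2),"tcp",np.round(np.array(o["tcp_pos"])*1000,1),"yaw",round(a,1),"tilt",round(np.degrees(np.arccos(-m[2,2])),1),"j7",round(o["joints"][6],2),"| rz",round(rz,1),"shift now",f(T),"after turn",f(T*R.from_euler("z",rz,degrees=True)))
E
python3 -c "
from h import *
go(.404,-.210,.13,140); go(.404,-.210,.13)"
```

```text
t 1.0 tcp [ 198.7 -645.1  231.3] yaw 17.1 tilt 0.0 j7 -0.08 | rz -122.9 shift now [ 324.3 -355.4  101.3] after turn [122.4 465.3 101.3]
t 1.0 tcp [ 198.7 -645.1  231.3] yaw 17.1 tilt 0.0 j7 -0.08 | rz -0.0 shift now [ 324.3 -355.4  101.3] after turn [ 324.3 -355.4  101.3]
```

```bash
python3 -m jog '[{"fingers":0.0854,"x":0.04,"y":-0.044},{"x":0.04,"y":-0.044},{"x":0.04,"y":-0.044},{"x":0.04,"y":-0.044},{"x":0.04,"y":-0.044},{"x":0.04,"y":-0.044},{"x":0.04,"y":-0.044},{"x":0.04,"y":-0.044}]' 40 && python3 -m jog '[{"rz":-10.5,"z":0.01},{"rz":-10.5,"z":0.01},{"rz":-10.5,"z":0.01},{"rz":-10.5,"z":0.01},{"rz":-10.5,"z":0.01},{"rz":-10.5,"z":0.01},{"rz":-10.5,"z":0.01},{"rz":-10.5,"z":0.01}]'; python3 -m jog '[{"rz":-10.5},{"rz":-10.5},{"rz":-10.5},{"rz":-7.5},{}]'
python3 - <<'E'
from h import *
go(.404,-.210,.13,140)
p,d,W=cloud("wrist"); cv2.imwrite("pics/w1.png",p[:,:,::-1])
print(rect(W,d,(.404,-.21),.08,.007,.03))
E
```

```text
t 1.0 tcp [ 198.7 -645.1  231.3] yaw 17.1 tilt 0.0 j7 -0.08 | rz -122.9 shift now [ 324.3 -355.4  101.3] after turn [122.4 465.3 101.3]
Nonevalidation failed for argument at $[0]...
validation failed for argument at $[0]...
```

```bash
python3 -m jog '[{"fingers":0.085,"x":0.04,"y":-0.044,"z":0,"rx":0,"ry":0,"rz":0},{"fingers":0.085,"x":0.04,"y":-0.044,"z":0,"rx":0,"ry":0,"rz":0},{"fingers":0.085,"x":0.04,"y":-0.044,"z":0,"rx":0,"ry":0,"rz":0},{"fingers":0.085,"x":0.04,"y":-0.044,"z":0,"rx":0,"ry":0,"rz":0},{"fingers":0.085,"x":0.04,"y":-0.044,"z":0,"rx":0,"ry":0,"rz":0},{"fingers":0.085,"x":0.04,"y":-0.044,"z":0,"rx":0,"ry":0,"rz":0},{"fingers":0.085,"x":0.04,"y":-0.044,"z":0,"rx":0,"ry":0,"rz":0},{"fingers":0.085,"x":0.04,"y":-0.044,"z":0,"rx":0,"ry":0,"rz":0}]' 40 && python3 -m jog '[{"fingers":0.085,"x":0,"y":0,"z":0.01,"rx":0,"ry":0,"rz":-10.5},{"fingers":0.085,"x":0,"y":0,"z":0.01,"rx":0,"ry":0,"rz":-10.5},{"fingers":0.085,"x":0,"y":0,"z":0.01,"rx":0,"ry":0,"rz":-10.5},{"fingers":0.085,"x":0,"y":0,"z":0.01,"rx":0,"ry":0,"rz":-10.5},{"fingers":0.085,"x":0,"y":0,"z":0.01,"rx":0,"ry":0,"rz":-10.5},{"fingers":0.085,"x":0,"y":0,"z":0.01,"rx":0,"ry":0,"rz":-10.5},{"fingers":0.085,"x":0,"y":0,"z":0.01,"rx":0,"ry":0,"rz":-10.5},{"fingers":0.085,"x":0,"y":0,"z":0.01,"rx":0,"ry":0,"rz":-10.5}]'; python3 -c "
from h import *
go(.404,-.210,.13,140)"
```

```text
clock: 2.05
tcp_pos: [0.4016, -0.2128, 0.2318]
orientation: [3.106, 0.467, 0.001]
contact_force: [1.5, -0.1, -0.7]
grip_width: 0.085
gripper_force: 0.0
clock: 3.05
tcp_pos: [0.4011, -0.2146, 0.1512]
orientation: [1.988, 2.432, 0.0]
contact_force: [0.4, -0.7, -0.6]
grip_width: 0.0853
gripper_force: 0.0
t 3.05 tcp [ 401.1 -214.6  151.2] yaw 101.5 tilt 0.0 j7 0.42 | rz -38.5 shift now [ 4.   3.8 21.2] after turn [ 0.7  5.4 21.2]
```

```bash
python3 -m jog '[{"fingers":0.085,"x":0,"y":0,"z":0,"rx":0,"ry":0,"rz":-10},{"fingers":0.085,"x":0,"y":0,"z":0,"rx":0,"ry":0,"rz":-10},{"fingers":0.085,"x":0,"y":0,"z":0,"rx":0,"ry":0,"rz":-10},{"fingers":0.085,"x":0,"y":0,"z":0,"rx":0,"ry":0,"rz":-8.5},{"fingers":0.085,"x":0.001,"y":0.005,"z":0,"rx":0,"ry":0,"rz":0},{"fingers":0.085,"x":0,"y":0,"z":0,"rx":0,"ry":0,"rz":0}]'
python3 - <<'E'
from h import *
go(.404,-.210,.006,140)
p,d,W=cloud("wrist"); cv2.imwrite("pics/w1.png",p[:,:,::-1])
print(rect(W,d,(.404,-.21),.08,.007,.03),rect(W,d,(.515,-.274),.06,.01,.035))
E
```

```text
clock: 3.8
tcp_pos: [0.4038, -0.2097, 0.1514]
orientation: [1.087, 2.947, 0.0]
contact_force: [0.4, -0.1, 0.3]
grip_width: 0.085
gripper_force: 0.0
t 3.8 tcp [ 403.8 -209.7  151.4] yaw 139.5 tilt 0.0 j7 1.02 | rz -0.5 shift now [ -0.4  -0.2 145.4] after turn [ -0.4  -0.2 145.4]
{'c': (403, -212), 'short': 26, 'long': 117, 'longyaw': 139, 'z': array([10., 14., 17.]), 'n': 3254} {'c': (515, -274), 'short': 36, 'long': 82, 'longyaw': 134, 'z': array([12., 18., 23.]), 'n': 2500}
```

View pics/w1.png

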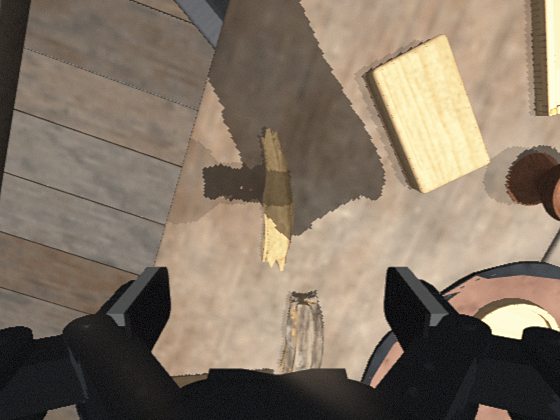

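```bash
python3 -m jog '[{"fingers":0.07,"x":0,"y":0.001,"z":0.05,"rx":0,"ry":0,"rz":0},{"fingers":0.07,"x":0,"y":0.001,"z":0.05,"rx":0,"ry":0,"rz":0},{"fingers":0.07,"x":0,"y":0,"z":0.03,"rx":0,"ry":0,"rz":0},{"fingers":0.07,"x":0,"y":0,"z":0.015,"rx":0,"ry":0,"rz":0},{"fingers":0.01,"x":0,"y":0,"z":0,"rx":0,"ry":0,"rz":0},{"fingers":0.01,"x":0,"y":0,"z":0,"rx":0,"ry":0,"rz":0},{"fingers":0.01,"x":0,"y":0,"z":0,"rx":0,"ry":0,"rz":0},{"fingers":0.01,"x":0,"y":0,"z":0,"rx":0,"ry":0,"rz":0}]' 40;  python3 -m jog '[{"fingers":0.01,"x":0,"y":0,"z":0,"rx":0,"ry":0,"rz":0},{"fingers":0.01,"x":0,"y":0,"z":0,"rx":0,"ry":0,"rz":0},{"fingers":0.01,"x":0,"y":0,"z":-0.04,"rx":0,"ry":0,"rz":0},{"fingers":0.01,"x":0,"y":0,"z":-0.05,"rx":0,"ry":0,"rz":0},{"fingers":0.01,"x":0,"y":0,"z":0,"rx":0,"ry":0,"rz":0}]'
python3 - <<'E'
from h import *
yaw=np.radians(144-180); ex=np.array([np.sin(yaw),-np.cos(yaw)]) # tray x for y axis along yaw
for s in(-.03,.028): print(s,np.array([.554,-.421])+s*ex)
q=np.array([.554,-.421])-.03*ex
go(*q,.1,144)
p,d,W=cloud("wrist"); cv2.imwrite("pics/w2.png",p[:,:,::-1])
E
```

```text
clock: 4.85
tcp_pos: [0.4056, -0.209, 0.0077]
orientation: [1.084, 2.946, -0.001]
contact_force: [-0.4, 0.3, 3.9]
grip_width: 0.0236
gripper_force: 38.2
clock: 5.48
tcp_pos: [0.4074, -0.2098, 0.1003]
orientation: [1.083, 2.94, -0.002]
contact_force: [0.7, 0.6, -0.9]
grip_width: 0.0236
gripper_force: 37.9
-0.03 [ 0.57163356 -0.39672949]
0.028 [ 0.53754201 -0.44365248]
t 5.47 tcp [ 407.4 -209.8  100.3] yaw 139.6 tilt 0.5 j7 0.94 | rz -4.4 shift now [-246.2  -35.7    2.3] after turn [-242.7  -54.7    2.3]
```

View pics/w2.png

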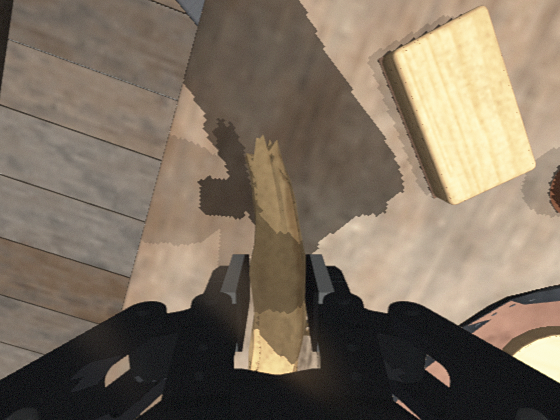

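```bash
python3 -m jog '[{"fingers":0.01,"x":0,"y":0,"z":0,"rx":0,"ry":0,"rz":-4.4},{"fingers":0.01,"x":-0.0485,"y":-0.011,"z":0,"rx":0,"ry":0,"rz":0},{"fingers":0.01,"x":-0.0485,"y":-0.011,"z":0,"rx":0,"ry":0,"rz":0},{"fingers":0.01,"x":-0.0485,"y":-0.011,"z":0,"rx":0,"ry":0,"rz":0},{"fingers":0.01,"x":-0.0485,"y":-0.011,"z":0,"rx":0,"ry":0,"rz":0},{"fingers":0.01,"x":-0.0485,"y":-0.011,"z":0,"rx":0,"ry":0,"rz":0},{"fingers":0.01,"x":0,"y":0,"z":0,"rx":0,"ry":0,"rz":0},{"fingers":0.01,"x":0,"y":0,"z":0,"rx":0,"ry":0,"rz":0}]'
python3 - <<'E'
from h import *
go(.5716,-.3967,.018,144)
for c in ("top","side","wrist"):
  p,d,W=cloud(c); cv2.imwrite(f"pics/{c}3.png",p[:,:,::-1])
  print(rect(W,d,(.572,-.397),.08,.096,.125), rect(W,d,(.554,-.421),.11,-.02,.03))
E
```

```text
clock: 6.52
tcp_pos: [0.5677, -0.3945, 0.0948]
orientation: [-0.969, -2.986, -0.001]
contact_force: [0.2, 0.3, -1.0]
grip_width: 0.0235
gripper_force: 37.9
t 6.53 tcp [ 567.7 -394.5   94.8] yaw 144.0 tilt 0.2 j7 1.2 | rz 0.0 shift now [-4.7  0.5 76.8] after turn [-4.7  0.5 76.8]
{'c': (545, -390), 'short': 45, 'long': 66, 'longyaw': 172, 'z': array([ 98., 102., 118.]), 'n': 285} {'c': (531, -400), 'short': 158, 'long': 218, 'longyaw': 49, 'z': array([-2.,  8., 16.]), 'n': 3995}
{'c': (567, -388), 'short': 45, 'long': 105, 'longyaw': 156, 'z': array([ 97., 104., 122.]), 'n': 194} {'c': (552, -416), 'short': 207, 'long': 217, 'longyaw': 19, 'z': array([-2.,  8., 15.]), 'n': 1634}
{'c': (564, -395), 'short': 49, 'long': 105, 'longyaw': 127, 'z': array([ 99., 103., 120.]), 'n': 12857} {'c': (535, -408), 'short': 174, 'long': 220, 'longyaw': 57, 'z': array([ 0., 10., 17.]), 'n': 57051}
```

View pics/wrist3.png

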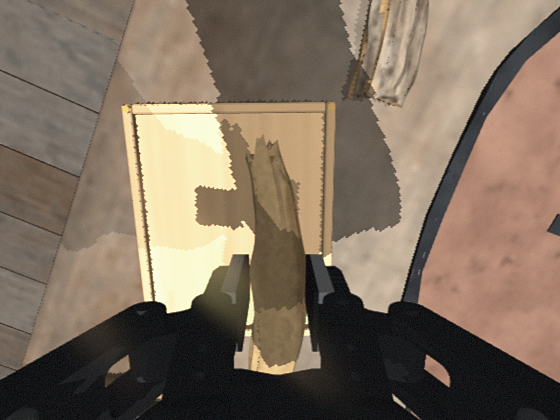

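```bash
python3 -m jog '[{"fingers":0.01,"x":-0.005,"y":0,"z":0.03,"rx":0,"ry":0,"rz":0},{"fingers":0.01,"x":0,"y":0,"z":0.03,"rx":0,"ry":0,"rz":0},{"fingers":0.01,"x":0,"y":0,"z":0.013,"rx":0,"ry":0,"rz":0},{"fingers":0.01,"x":0,"y":0,"z":0,"rx":0,"ry":0,"rz":0},{"fingers":0.01,"x":0,"y":0,"z":0,"rx":0,"ry":0,"rz":0}]';python3 -c "
from h import *
go(.5716,-.3967,.018,144)"
```

```text
clock: 7.3
tcp_pos: [0.5735, -0.3987, 0.0247]
orientation: [0.97, 2.986, -0.001]
contact_force: [-0.2, -1.2, -0.8]
grip_width: 0.0237
gripper_force: 37.9
t 7.3 tcp [ 573.5 -398.7   24.7] yaw 144.0 tilt 0.1 j7 1.17 | rz 0.0 shift now [2.7 0.5 6.7] after turn [2.7 0.5 6.7]
```

```bash
python3 -m jog '[{"fingers":0.01,"x":0.002,"y":0,"z":0.006,"rx":0,"ry":0,"rz":0},{"fingers":0.01,"x":0,"y":0,"z":0,"rx":0,"ry":0,"rz":0}]'; python3 -m jog '[{"fingers":0.01,"x":0,"y":0,"z":0.002,"rx":0,"ry":0,"rz":0},{"fingers":0.01,"x":0,"y":0,"z":0,"rx":0,"ry":0,"rz":0}]'
```

```text
clock: 7.55
tcp_pos: [0.5715, -0.3975, 0.0179]
orientation: [0.97, 2.987, -0.0]
contact_force: [0.2, -0.6, 0.6]
grip_width: 0.0237
gripper_force: 38.3
clock: 7.8
tcp_pos: [0.5716, -0.3974, 0.0177]
orientation: [0.97, 2.987, -0.001]
contact_force: [-5.0, 2.1, 15.0]
grip_width: 0.0236
gripper_force: 41.8
```

```bash
python3 -m jog '[{"fingers":0.04,"x":0,"y":0,"z":-0.002,"rx":0,"ry":0,"rz":0},{"fingers":0.04,"x":0,"y":0,"z":0,"rx":0,"ry":0,"rz":0},{"fingers":0.04,"x":0,"y":0,"z":-0.02,"rx":0,"ry":0,"rz":0},{"fingers":0.06,"x":0,"y":0,"z":-0.05,"rx":0,"ry":0,"rz":0},{"fingers":0.08,"x":0,"y":0,"z":-0.05,"rx":0,"ry":0,"rz":0},{"fingers":0.08,"x":0,"y":0,"z":0,"rx":0,"ry":0,"rz":0},{"fingers":0.08,"x":0,"y":0,"z":0,"rx":0,"ry":0,"rz":0}]';python3 - <<'E'
from h import *
go(.515,-.274,.12,134)
p,d,W=cloud("wrist")
print(rect(W,d,(.572,-.397),.07,.0195,.04))
E
```

```text
clock: 8.68
tcp_pos: [0.5709, -0.3973, 0.138]
orientation: [0.97, 2.987, -0.001]
contact_force: [0.1, 0.0, 0.1]
grip_width: 0.0802
gripper_force: 0.0
t 8.68 tcp [ 570.9 -397.3  138. ] yaw 144.0 tilt 0.0 j7 1.22 | rz 10.0 shift now [117.7  66.9  17.9] after turn [127.6  45.4  17.9]
{'c': (571, -398), 'short': 24, 'long': 117, 'longyaw': 143, 'z': array([20., 23., 26.]), 'n': 3557}
```

```bash
python3 -m jog '[{"fingers":0.08,"x":0,"y":0,"z":0,"rx":0,"ry":0,"rz":10},{"fingers":0.08,"x":0.043,"y":0.015,"z":0,"rx":0,"ry":0,"rz":0},{"fingers":0.08,"x":0.043,"y":0.015,"z":0,"rx":0,"ry":0,"rz":0},{"fingers":0.08,"x":0.042,"y":0.015,"z":0,"rx":0,"ry":0,"rz":0},{"fingers":0.08,"x":0,"y":0,"z":0.05,"rx":0,"ry":0,"rz":0},{"fingers":0.08,"x":0,"y":0,"z":0.03,"rx":0,"ry":0,"rz":0},{"fingers":0.08,"x":0,"y":0,"z":0,"rx":0,"ry":0,"rz":0}]';python3 - <<'E'
from h import *
go(.515,-.274,.006,134)
p,d,W=cloud("wrist")
print(rect(W,d,(.515,-.274),.06,.01,.035))
E
```

```text
clock: 9.6
tcp_pos: [0.5118, -0.2728, 0.0543]
orientation: [-1.224, -2.886, -0.001]
contact_force: [-0.1, 0.3, 0.3]
grip_width: 0.08
gripper_force: 0.0
t 9.6 tcp [ 511.8 -272.8   54.3] yaw 134.0 tilt 0.4 j7 0.85 | rz 0.0 shift now [-3.4  1.6 48.3] after turn [-3.4  1.6 48.3]
{'c': (517, -274), 'short': 37, 'long': 84, 'longyaw': 134, 'z': array([15., 20., 25.]), 'n': 7883}
```

```bash
python3 -m jog '[{"fingers":0.08,"x":-0.004,"y":0.002,"z":0.03,"rx":0,"ry":0,"rz":0},{"fingers":0.08,"x":0,"y":0,"z":0.016,"rx":0,"ry":0,"rz":0},{"fingers":0.02,"x":0,"y":0,"z":0,"rx":0,"ry":0,"rz":0},{"fingers":0.02,"x":0,"y":0,"z":0,"rx":0,"ry":0,"rz":0},{"fingers":0.02,"x":0,"y":0,"z":0,"rx":0,"ry":0,"rz":0},{"fingers":0.02,"x":0,"y":0,"z":0,"rx":0,"ry":0,"rz":0}]' 40;  python3 -m jog '[{"fingers":0.02,"x":0,"y":0,"z":0,"rx":0,"ry":0,"rz":0},{"fingers":0.02,"x":0,"y":0,"z":-0.04,"rx":0,"ry":0,"rz":0},{"fingers":0.02,"x":0,"y":0,"z":-0.05,"rx":0,"ry":0,"rz":0},{"fingers":0.02,"x":0,"y":0,"z":0,"rx":0,"ry":0,"rz":-10},{"fingers":0.02,"x":0,"y":0,"z":0,"rx":0,"ry":0,"rz":0}]'
python3 - <<'E'
from h import *
go(.5375,-.4437,.1,144)
p,d,W=cloud("wrist")
E
```

```text
clock: 10.4
tcp_pos: [0.5194, -0.2759, 0.0127]
orientation: [1.226, 2.89, -0.001]
contact_force: [-1.3, -0.1, 6.8]
grip_width: 0.0318
gripper_force: 39.0
clock: 11.02
tcp_pos: [0.5187, -0.2757, 0.1021]
orientation: [0.972, 2.986, -0.0]
contact_force: [-0.2, -1.0, -1.2]
grip_width: 0.0322
gripper_force: 38.4
t 11.03 tcp [ 518.7 -275.7  102.1] yaw 143.9 tilt 0.1 j7 1.04 | rz -0.1 shift now [-114.1 -124.7    2.2] after turn [-113.9 -124.9    2.2]
```

```bash
python3 -m jog '[{"fingers":0.02,"x":-0.038,"y":-0.0416,"z":0,"rx":0,"ry":0,"rz":0},{"fingers":0.02,"x":-0.038,"y":-0.0416,"z":0,"rx":0,"ry":0,"rz":0},{"fingers":0.02,"x":-0.038,"y":-0.0416,"z":0,"rx":0,"ry":0,"rz":0},{"fingers":0.02,"x":0,"y":0,"z":0.03,"rx":0,"ry":0,"rz":0},{"fingers":0.02,"x":0,"y":0,"z":0,"rx":0,"ry":0,"rz":0},{"fingers":0.02,"x":0,"y":0,"z":0,"rx":0,"ry":0,"rz":0}]'
python3 - <<'E'
from h import *
go(.5375,-.4437,.023,144)
p,d,W=cloud("wrist"); cv2.imwrite("pics/w4.png",p[:,:,::-1])
E
```

```text
clock: 11.82
tcp_pos: [0.5381, -0.442, 0.0715]
orientation: [-0.97, -2.988, -0.002]
contact_force: [0.0, 0.3, 1.1]
grip_width: 0.0319
gripper_force: 38.5
t 11.82 tcp [ 538.1 -442.    71.5] yaw 144.0 tilt 0.1 j7 1.27 | rz 0.0 shift now [-0.6 -1.8 48.5] after turn [-0.6 -1.8 48.5]
```

View pics/w4.png

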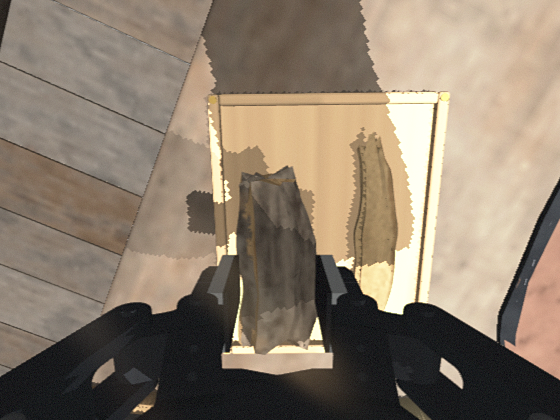

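```bash
python3 -m jog '[{"fingers":0.02,"x":0,"y":-0.001,"z":0.03,"rx":0,"ry":0,"rz":0},{"fingers":0.02,"x":0,"y":0,"z":0.014,"rx":0,"ry":0,"rz":0},{"fingers":0.02,"x":0,"y":0,"z":0,"rx":0,"ry":0,"rz":0},{"fingers":0.02,"x":0,"y":0,"z":0,"rx":0,"ry":0,"rz":0}]';  python3 -m jog '[{"fingers":0.02,"x":0,"y":0,"z":0.004,"rx":0,"ry":0,"rz":0},{"fingers":0.02,"x":0,"y":0,"z":0,"rx":0,"ry":0,"rz":0}]'
```

```text
clock: 12.38
tcp_pos: [0.5378, -0.4444, 0.0284]
orientation: [0.97, 2.987, -0.0]
contact_force: [0.4, 0.5, -0.7]
grip_width: 0.0317
gripper_force: 38.5
clock: 12.62
tcp_pos: [0.537, -0.4443, 0.0235]
orientation: [0.97, 2.988, -0.0]
contact_force: [0.2, -0.9, -0.1]
grip_width: 0.0317
gripper_force: 38.5
```

```bash
python3 -m jog '[{"fingers":0.02,"x":0,"y":0,"z":0.002,"rx":0,"ry":0,"rz":0},{"fingers":0.02,"x":0,"y":0,"z":0,"rx":0,"ry":0,"rz":0}]';  python3 -m jog '[{"fingers":0.02,"x":0,"y":0,"z":0.002,"rx":0,"ry":0,"rz":0},{"fingers":0.02,"x":0,"y":0,"z":0,"rx":0,"ry":0,"rz":0}]'
```

```text
clock: 12.88
tcp_pos: [0.5372, -0.4444, 0.0227]
orientation: [0.971, 2.988, -0.001]
contact_force: [-3.1, 2.0, 8.7]
grip_width: 0.032
gripper_force: 40.7
clock: 13.12
tcp_pos: [0.5373, -0.4444, 0.0226]
orientation: [0.971, 2.988, -0.002]
contact_force: [-7.3, 5.0, 20.7]
grip_width: 0.0317
gripper_force: 43.7
```

```bash
python3 -m jog '[{"fingers":0.02,"x":0,"y":0,"z":-0.003,"rx":0,"ry":0,"rz":0},{"fingers":0.046,"x":0,"y":0,"z":0,"rx":0,"ry":0,"rz":0},{"fingers":0.046,"x":0,"y":0,"z":0,"rx":0,"ry":0,"rz":0},{"fingers":0.046,"x":0,"y":0,"z":-0.02,"rx":0,"ry":0,"rz":0},{"fingers":0.06,"x":0,"y":0,"z":-0.05,"rx":0,"ry":0,"rz":0},{"fingers":0.085,"x":0,"y":0,"z":-0.05,"rx":0,"ry":0,"rz":0},{"fingers":0.085,"x":0,"y":0,"z":0,"rx":0,"ry":0,"rz":0},{"fingers":0.085,"x":0,"y":0,"z":0,"rx":0,"ry":0,"rz":0}]';python3 - <<'E'
from h import *
go(.426,-.083,.14,166)
p,d,W=cloud("wrist"); cv2.imwrite("pics/w5.png",p[:,:,::-1])
print(rect(W,d,(.572,-.397),.07,.0195,.04))
print(rect(W,d,(.5375,-.4437),.06,.0195,.04))
E
```

```text
clock: 14.12
tcp_pos: [0.537, -0.4443, 0.1431]
orientation: [0.97, 2.987, -0.001]
contact_force: [0.1, 0.5, -1.0]
grip_width: 0.0849
gripper_force: 0.0
t 14.12 tcp [ 537.  -444.3  143.1] yaw 144.0 tilt 0.0 j7 1.3 | rz -22.0 shift now [302.  227.2   2.8] after turn [195.1 323.7   2.8]
{'c': (570, -398), 'short': 25, 'long': 116, 'longyaw': 142, 'z': array([20., 23., 26.]), 'n': 3475}
{'c': (533, -442), 'short': 36, 'long': 83, 'longyaw': 144, 'z': array([23., 28., 32.]), 'n': 4138}
```

View pics/w5.png

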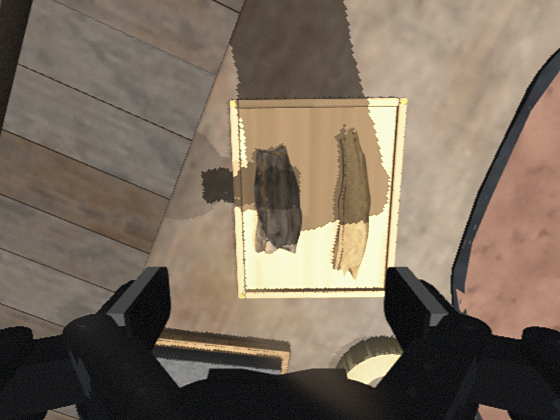

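Both offcuts lie in the tray: grey at (277,200), tan at (350,200), inside the lip. Now the cork.

```bash
python3 -m jog '[{"fingers":0.085,"x":0.043,"y":0.0324,"z":0,"rx":0,"ry":0,"rz":0},{"fingers":0.085,"x":0.043,"y":0.0324,"z":0,"rx":0,"ry":0,"rz":0},{"fingers":0.085,"x":0.043,"y":0.0324,"z":0,"rx":0,"ry":0,"rz":0},{"fingers":0.085,"x":0.043,"y":0.0324,"z":0,"rx":0,"ry":0,"rz":0},{"fingers":0.085,"x":0.043,"y":0.0324,"z":0,"rx":0,"ry":0,"rz":0},{"fingers":0.085,"x":0.043,"y":0.0324,"z":0,"rx":0,"ry":0,"rz":0},{"fingers":0.085,"x":0.043,"y":0.0324,"z":0,"rx":0,"ry":0,"rz":0},{"fingers":0.085,"x":0,"y":0,"z":0,"rx":0,"ry":0,"rz":0}]';python3 -m jog '[{"fingers":0.085,"x":0,"y":0,"z":0,"rx":0,"ry":0,"rz":-7.5},{"fingers":0.085,"x":0,"y":0,"z":0,"rx":0,"ry":0,"rz":-7.5},{"fingers":0.085,"x":0,"y":0,"z":0,"rx":0,"ry":0,"rz":-7},{"fingers":0.085,"x":0,"y":0,"z":0.05,"rx":0,"ry":0,"rz":0},{"fingers":0.085,"x":0,"y":0,"z":0,"rx":0,"ry":0,"rz":0},{"fingers":0.085,"x":0,"y":0,"z":0,"rx":0,"ry":0,"rz":0}]';python3 - <<'E'
from h import *
p,d,W=cloud("wrist")
q=rect(W,d,(.426,-.083),.07,.014,.04);print(q)
go(q["c"][0]/1e3,q["c"][1]/1e3,.006,q["longyaw"])
E
```

```text
clock: 15.18
tcp_pos: [0.4247, -0.0803, 0.1416]
orientation: [-0.959, -2.989, 0.0]
contact_force: [0.2, 0.1, 1.0]
grip_width: 0.085
gripper_force: 0.0
clock: 15.92
tcp_pos: [0.4269, -0.084, 0.0928]
orientation: [-0.383, -3.118, -0.0]
contact_force: [0.6, 1.5, 0.4]
grip_width: 0.0854
gripper_force: 0.0
{'c': (427, -83), 'short': 55, 'long': 100, 'longyaw': 166, 'z': array([29., 30., 31.]), 'n': 14154}
t 15.97 tcp [427.4 -84.   93.3] yaw 166.0 tilt 0.1 j7 1.03 | rz -0.0 shift now [ 0.8  0.9 87.3] after turn [ 0.8  0.9 87.3]
```

```bash
python3 -m jog '[{"fingers":0.085,"x":0.001,"y":0.001,"z":0.04,"rx":0,"ry":0,"rz":0},{"fingers":0.085,"x":0,"y":0,"z":0.03,"rx":0,"ry":0,"rz":0},{"fingers":0.085,"x":0,"y":0,"z":0.016,"rx":0,"ry":0,"rz":0},{"fingers":0.04,"x":0,"y":0,"z":0,"rx":0,"ry":0,"rz":0},{"fingers":0.04,"x":0,"y":0,"z":0,"rx":0,"ry":0,"rz":0},{"fingers":0.04,"x":0,"y":0,"z":0,"rx":0,"ry":0,"rz":0},{"fingers":0.04,"x":0,"y":0,"z":0,"rx":0,"ry":0,"rz":0}]' 45; python3 -m jog '[{"fingers":0.04,"x":0,"y":0,"z":-0.04,"rx":0,"ry":0,"rz":0},{"fingers":0.04,"x":0,"y":0,"z":-0.04,"rx":0,"ry":0,"rz":0},{"fingers":0.04,"x":0,"y":0,"z":0,"rx":0,"ry":0,"rz":7},{"fingers":0.04,"x":0,"y":0,"z":0,"rx":0,"ry":0,"rz":7},{"fingers":0.04,"x":0,"y":0,"z":0,"rx":0,"ry":0,"rz":0}]'
python3 -c "
from h import *
go(.446,.059,.08,152)"
```

```text
clock: 16.85
tcp_pos: [0.427, -0.0827, 0.0076]
orientation: [0.382, 3.116, -0.001]
contact_force: [-0.5, 2.0, 7.0]
grip_width: 0.0546
gripper_force: 48.6
clock: 17.48
tcp_pos: [0.4262, -0.0828, 0.087]
orientation: [0.758, 3.048, -0.001]
contact_force: [-0.1, 0.9, -0.7]
grip_width: 0.0548
gripper_force: 48.6
t 17.48 tcp [426.2 -82.8  87. ] yaw 152.1 tilt 0.1 j7 0.8 | rz 0.1 shift now [ 48.9 134.6   6.9] after turn [ 49.1 134.5   6.9]
```

```bash
python3 -m jog '[{"fingers":0.04,"x":0.0165,"y":0.045,"z":0,"rx":0,"ry":0,"rz":0},{"fingers":0.04,"x":0.0165,"y":0.045,"z":0,"rx":0,"ry":0,"rz":0},{"fingers":0.04,"x":0.016,"y":0.0445,"z":0,"rx":0,"ry":0,"rz":0},{"fingers":0.04,"x":0,"y":0,"z":0.03,"rx":0,"ry":0,"rz":0},{"fingers":0.04,"x":0,"y":0,"z":0,"rx":0,"ry":0,"rz":0},{"fingers":0.04,"x":0,"y":0,"z":0,"rx":0,"ry":0,"rz":0}]'
python3 - <<'E'
from h import *
go(.446,.059,.018,152)
p,d,W=cloud("wrist"); cv2.imwrite("pics/w6.png",p[:,:,::-1])
E
```

```text
clock: 18.23
tcp_pos: [0.4458, 0.0586, 0.0567]
orientation: [-0.759, -3.048, 0.0]
contact_force: [-0.2, -0.8, -0.5]
grip_width: 0.0545
gripper_force: 48.6
t 18.23 tcp [445.8  58.6  56.7] yaw 152.0 tilt 0.0 j7 0.4 | rz 0.0 shift now [-0.   0.5 38.7] after turn [-0.   0.5 38.7]
```

View pics/w6.png

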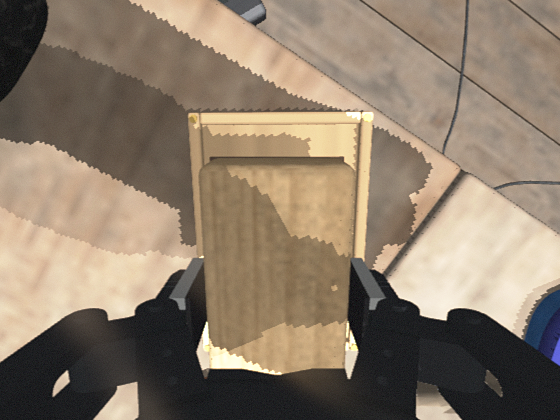

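Cork is held square over the narrow tray (col 278 vs tray centre ~280). Lowering.

```bash
python3 -m jog '[{"fingers":0.04,"x":0,"y":0,"z":0.025,"rx":0,"ry":0,"rz":0},{"fingers":0.04,"x":0,"y":0,"z":0.011,"rx":0,"ry":0,"rz":0},{"fingers":0.04,"x":0,"y":0,"z":0,"rx":0,"ry":0,"rz":0},{"fingers":0.04,"x":0,"y":0,"z":0,"rx":0,"ry":0,"rz":0}]';  python3 -m jog '[{"fingers":0.04,"x":0,"y":0,"z":0.002,"rx":0,"ry":0,"rz":0},{"fingers":0.04,"x":0,"y":0,"z":0,"rx":0,"ry":0,"rz":0}]';  python3 -m jog '[{"fingers":0.04,"x":0,"y":0,"z":0.002,"rx":0,"ry":0,"rz":0},{"fingers":0.04,"x":0,"y":0,"z":0,"rx":0,"ry":0,"rz":0}]'
```

```text
clock: 18.77
tcp_pos: [0.4463, 0.0591, 0.0209]
orientation: [0.76, 3.047, 0.0]
contact_force: [-0.3, 0.7, -1.1]
grip_width: 0.0545
gripper_force: 48.6
clock: 19.02
tcp_pos: [0.4459, 0.0591, 0.0185]
orientation: [0.759, 3.048, 0.0]
contact_force: [0.5, 0.4, -1.0]
grip_width: 0.0545
gripper_force: 48.6
clock: 19.27
tcp_pos: [0.4461, 0.0592, 0.0175]
orientation: [0.759, 3.047, -0.002]
contact_force: [-5.1, -0.8, 20.6]
grip_width: 0.0544
gripper_force: 51.1
```

```bash
python3 -m jog '[{"fingers":0.04,"x":0,"y":0,"z":-0.002,"rx":0,"ry":0,"rz":0},{"fingers":0.066,"x":0,"y":0,"z":0,"rx":0,"ry":0,"rz":0},{"fingers":0.066,"x":0,"y":0,"z":0,"rx":0,"ry":0,"rz":0},{"fingers":0.066,"x":0,"y":0,"z":-0.02,"rx":0,"ry":0,"rz":0},{"fingers":0.085,"x":0,"y":0,"z":-0.05,"rx":0,"ry":0,"rz":0},{"fingers":0.085,"x":0,"y":0,"z":-0.05,"rx":0,"ry":0,"rz":0},{"fingers":0.085,"x":0,"y":0,"z":0,"rx":0,"ry":0,"rz":0},{"fingers":0.085,"x":0,"y":0,"z":0,"rx":0,"ry":0,"rz":0}]';python3 - <<'E'
from h import *
p,d,W=cloud("wrist"); print(rect(W,d,(.446,.059),.08,.025,.06),rect(W,d,(.526,-.039),.045,.02,.07))
go(.526,-.039,.14)
E
```

```text
clock: 20.27
tcp_pos: [0.4454, 0.0587, 0.1379]
orientation: [-0.76, -3.048, 0.001]
contact_force: [-0.5, -0.0, -0.5]
grip_width: 0.0851
gripper_force: 0.0
{'c': (445, 58), 'short': 55, 'long': 100, 'longyaw': 152, 'z': array([37., 39., 40.]), 'n': 10715} {'c': (520, -39), 'short': 36, 'long': 48, 'longyaw': 77, 'z': array([33., 45., 57.]), 'n': 1910}
t 20.32 tcp [444.9  58.7 137.3] yaw 152.0 tilt 0.1 j7 0.54 | rz -0.0 shift now [-117.4  -48.2   -2.8] after turn [-117.4  -48.2   -2.8]
```

Cork placed. Now the cup.

```bash
python3 -m jog '[{"fingers":0.085,"x":-0.039,"y":-0.016,"z":0,"rx":0,"ry":0,"rz":0},{"fingers":0.085,"x":-0.039,"y":-0.016,"z":0,"rx":0,"ry":0,"rz":0},{"fingers":0.085,"x":-0.039,"y":-0.016,"z":0,"rx":0,"ry":0,"rz":0},{"fingers":0.085,"x":0,"y":0,"z":0,"rx":0,"ry":0,"rz":0},{"fingers":0.085,"x":0,"y":0,"z":0,"rx":0,"ry":0,"rz":0}]';python3 - <<'E'
from h import *
p,d,W=cloud("wrist"); cv2.imwrite("pics/w7.png",p[:,:,::-1])
q=rect(W,d,(.526,-.039),.045,.05,.07);print(q, rect(W,d,(.526,-.039),.045,.02,.07))
go(.526,-.039,.032)
E
```

```text
clock: 20.95
tcp_pos: [0.5253, -0.0374, 0.1369]
orientation: [-0.758, -3.046, -0.0]
contact_force: [-0.9, -0.1, -0.0]
grip_width: 0.0848
gripper_force: 0.0
{'c': (527, -40), 'short': 48, 'long': 48, 'longyaw': 129, 'z': array([51., 57., 58.]), 'n': 1142} {'c': (527, -40), 'short': 48, 'long': 48, 'longyaw': 129, 'z': array([34., 43., 58.]), 'n': 4261}
t 21.0 tcp [525.3 -36.9 137.2] yaw 152.1 tilt 0.1 j7 0.74 | rz -0.0 shift now [ -1.8  -1.4 105.2] after turn [ -1.8  -1.4 105.2]
```

View pics/w7.png

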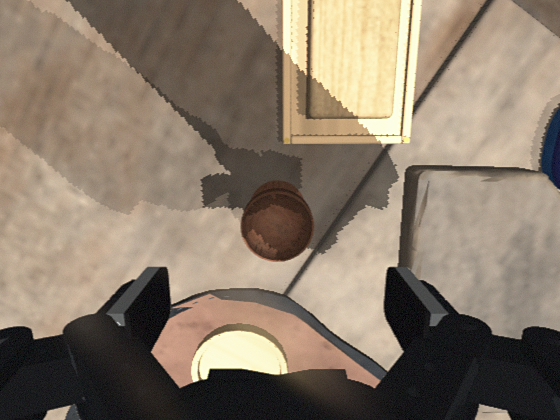

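Cup at (277,225) is centred between the fingers, cork flat in its tray.

```bash
python3 -m jog '[{"fingers":0.085,"x":-0.002,"y":-0.002,"z":0.04,"rx":0,"ry":0,"rz":0},{"fingers":0.085,"x":0,"y":0,"z":0.04,"rx":0,"ry":0,"rz":0},{"fingers":0.085,"x":0,"y":0,"z":0.024,"rx":0,"ry":0,"rz":0},{"fingers":0.085,"x":0,"y":0,"z":0,"rx":0,"ry":0,"rz":0},{"fingers":0.035,"x":0,"y":0,"z":0,"rx":0,"ry":0,"rz":0},{"fingers":0.035,"x":0,"y":0,"z":0,"rx":0,"ry":0,"rz":0},{"fingers":0.035,"x":0,"y":0,"z":0,"rx":0,"ry":0,"rz":0},{"fingers":0.035,"x":0,"y":0,"z":0,"rx":0,"ry":0,"rz":0}]' 25; python3 -m jog '[{"fingers":0.035,"x":0,"y":0,"z":0,"rx":0,"ry":0,"rz":0},{"fingers":0.035,"x":0,"y":0,"z":-0.03,"rx":0,"ry":0,"rz":0},{"fingers":0.035,"x":0,"y":0,"z":-0.03,"rx":0,"ry":0,"rz":0},{"fingers":0.035,"x":0,"y":0,"z":0,"rx":0,"ry":0,"rz":0}]'
python3 - <<'E'
from h import *
go(.641,-.134,.1)
p,d,W=cloud("wrist"); cv2.imwrite("pics/w8.png",p[:,:,::-1])
E
```

```text
clock: 22.0
tcp_pos: [0.5286, -0.0408, 0.0357]
orientation: [0.759, 3.046, 0.001]
contact_force: [-0.2, 0.4, 5.5]
grip_width: 0.0467
gripper_force: 25.1
clock: 22.5
tcp_pos: [0.5292, -0.0409, 0.0966]
orientation: [0.759, 3.044, 0.001]
contact_force: [0.2, -0.0, -1.2]
grip_width: 0.0461
gripper_force: 26.1
t 22.5 tcp [529.2 -40.9  96.6] yaw 152.0 tilt 0.3 j7 0.69 | rz -0.0 shift now [-142.5  -29.6   -2.8] after turn [-142.5  -29.6   -2.8]
```

View pics/w8.png

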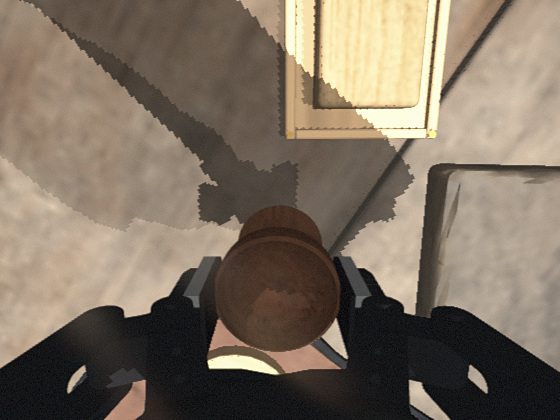

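```bash
python3 -m jog '[{"fingers":0.035,"x":-0.036,"y":-0.0075,"z":0,"rx":0,"ry":0,"rz":0},{"fingers":0.035,"x":-0.036,"y":-0.0075,"z":0,"rx":0,"ry":0,"rz":0},{"fingers":0.035,"x":-0.036,"y":-0.0075,"z":0,"rx":0,"ry":0,"rz":0},{"fingers":0.035,"x":-0.036,"y":-0.0075,"z":0,"rx":0,"ry":0,"rz":0},{"fingers":0.035,"x":0,"y":0,"z":0.03,"rx":0,"ry":0,"rz":0},{"fingers":0.035,"x":0,"y":0,"z":0,"rx":0,"ry":0,"rz":0},{"fingers":0.035,"x":0,"y":0,"z":0,"rx":0,"ry":0,"rz":0}]'
python3 - <<'E'
from h import *
go(.643,-.135,.047)
p,d,W=cloud("wrist"); cv2.imwrite("pics/w9.png",p[:,:,::-1])
E
```

```text
clock: 23.42
tcp_pos: [0.6401, -0.1342, 0.0642]
orientation: [-0.758, -3.048, -0.0]
contact_force: [-0.4, 0.8, -0.5]
grip_width: 0.0464
gripper_force: 26.1
t 23.43 tcp [ 640.1 -134.2   64.2] yaw 152.1 tilt 0.1 j7 0.85 | rz -0.0 shift now [-3.   0.7 17.2] after turn [-3.   0.7 17.2]
```

View pics/w9.png

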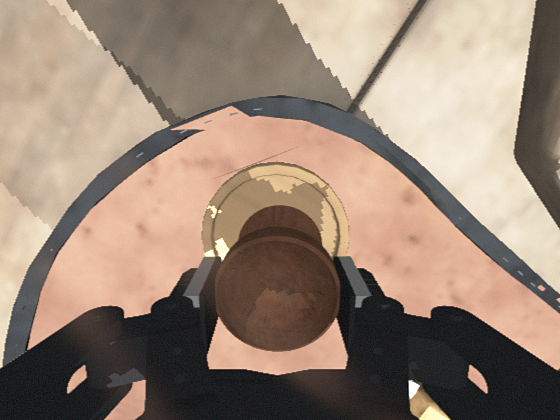

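Cup at col 278 over the stand, whose centre is near col 277. Lowering.

```bash
python3 -m jog '[{"fingers":0.035,"x":-0.002,"y":0,"z":0.008,"rx":0,"ry":0,"rz":0},{"fingers":0.035,"x":0,"y":0,"z":0.006,"rx":0,"ry":0,"rz":0},{"fingers":0.035,"x":0,"y":0,"z":0,"rx":0,"ry":0,"rz":0},{"fingers":0.035,"x":0,"y":0,"z":0,"rx":0,"ry":0,"rz":0}]';  python3 -m jog '[{"fingers":0.035,"x":0,"y":0,"z":0.002,"rx":0,"ry":0,"rz":0},{"fingers":0.035,"x":0,"y":0,"z":0,"rx":0,"ry":0,"rz":0}]';  python3 -m jog '[{"fingers":0.035,"x":0,"y":0,"z":0.002,"rx":0,"ry":0,"rz":0},{"fingers":0.035,"x":0,"y":0,"z":0,"rx":0,"ry":0,"rz":0}]'
```

```text
clock: 23.98
tcp_pos: [0.6423, -0.1358, 0.0504]
orientation: [0.759, 3.048, 0.0]
contact_force: [0.5, 0.7, -0.4]
grip_width: 0.046
gripper_force: 26.1
clock: 24.22
tcp_pos: [0.6422, -0.1358, 0.0482]
orientation: [-0.76, -3.048, 0.0]
contact_force: [0.3, -1.1, -1.0]
grip_width: 0.0461
gripper_force: 26.1
clock: 24.48
tcp_pos: [0.6422, -0.1358, 0.0461]
orientation: [-0.759, -3.048, 0.0]
contact_force: [-0.4, -0.0, 0.7]
grip_width: 0.0465
gripper_force: 26.1
```

```bash
python3 -m jog '[{"fingers":0.035,"x":0,"y":0,"z":0.0015,"rx":0,"ry":0,"rz":0},{"fingers":0.035,"x":0,"y":0,"z":0,"rx":0,"ry":0,"rz":0}]'; python3 -m jog '[{"fingers":0.085,"x":0,"y":0,"z":0,"rx":0,"ry":0,"rz":0},{"fingers":0.085,"x":0,"y":0,"z":0,"rx":0,"ry":0,"rz":0},{"fingers":0.085,"x":0,"y":0,"z":0,"rx":0,"ry":0,"rz":0},{"fingers":0.085,"x":0,"y":0,"z":-0.03,"rx":0,"ry":0,"rz":0},{"fingers":0.085,"x":0,"y":0,"z":-0.05,"rx":0,"ry":0,"rz":0},{"fingers":0.085,"x":0,"y":0,"z":-0.05,"rx":0,"ry":0,"rz":0},{"fingers":0.085,"x":0,"y":0,"z":0,"rx":0,"ry":0,"rz":0}]'
python3 - <<'E'
from h import *
p,d,W=cloud("wrist"); cv2.imwrite("pics/w10.png",p[:,:,::-1])
print(rect(W,d,(.642,-.135),.05,.055,.08))
p,d,W=cloud("side"); print([(n,r.landmark_of(n,"side")[:1]) for n in("tin","cup","cup_stand","cork_block","offcut_tan","offcut_grey")])
E
```

```text
clock: 24.72
tcp_pos: [0.6428, -0.136, 0.0458]
orientation: [0.759, 3.047, -0.001]
contact_force: [-1.4, 0.3, 6.1]
grip_width: 0.0463
gripper_force: 26.4
clock: 25.6
tcp_pos: [0.6452, -0.1357, 0.1796]
orientation: [0.758, 3.04, 0.001]
contact_force: [0.7, -0.1, -0.2]
grip_width: 0.0853
gripper_force: 0.0
{'c': (640, -136), 'short': 47, 'long': 48, 'longyaw': 151, 'z': array([56., 63., 65.]), 'n': 956}
[('tin', [{'xyz': [0.5911, 0.1869, 0.0044], 'score': 0.68}]), ('cup', [{'xyz': [0.641, -0.1376, 0.0097], 'score': 0.87}]), ('cup_stand', [{'xyz': [0.6404, -0.1337, -0.0035], 'score': 0.85}]), ('cork_block', [{'xyz': [0.4439, 0.0566, 0.0126], 'score': 0.91}]), ('offcut_tan', [{'xyz': [0.5703, -0.3999, 0.0093], 'score': 0.56}]), ('offcut_grey', [{'xyz': [0.4484, 0.0555, 0.0108], 'score': 0.66}])]
```

View pics/w10.png

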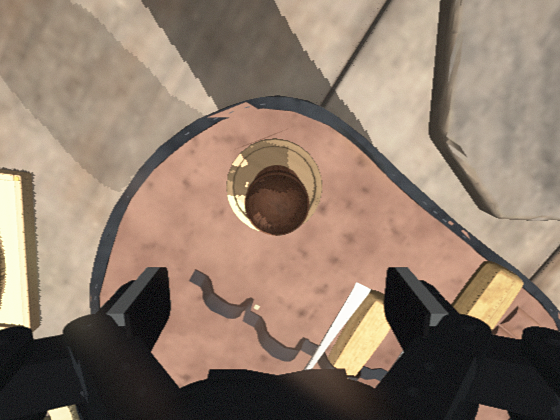

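The cup stands upright in the stand at (276,195), and its rim sits at 65 mm as expected. Everything is placed and let go.

```bash
python3 -c "
from bench import r
print(r.hand_in())"
```

```text
the job is handed in; nothing more can be done
None
```

I handed the job in at about 26 s: both offcuts are in the large tray, the cork block is in the narrow tray and the cup is upright in its stand, with the tin unmoved; my measurements were within the limits, but no verdict came back.

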